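Seat the tube tray on the shaker's locating pins and snap it into its clips

ROBOT

A 7-joint arm with a two-finger parallel gripper is mounted at the origin on the work surface. World frame = base frame: x ahead of the robot, y to its left, z up, the work surface at z = 0. Lengths are in mm, angles in rad, forces in N, time in s.
With the tool pointing down it reaches from about 425 to 1025 mm from the base axis. Payload 9.4 kg.
Tool frame: the origin (TCP) lies midway between the tips of the shut fingers; the grasp point (between the pads) lies 19 mm behind it; x points along the fingers, z is the direction in which the jaws open and shut, and the axes are right-handed (so a half turn about x gives the same grasp; the last joint's range is limited). The gripper opens to 85 mm and grips with 20 to 120 N. Pads are 22 mm wide; open, the fingers measure 114 mm over their backs; the gripper's body (76 mm by 85 mm) begins 54 mm behind the grasp point. The pads swing forward as they close: fully open they stand 13 mm farther back than shut.
Start: joints at [1.158, 0.599, -0.003, 1.599, 0.002, 0.943, -0.08], TCP at [238.896, -684.509, 231.275] pointing down, gripper open.
Joint ranges: [-2.57, 2.57], [-0.35, 1.97], [-1.29, 1.29], [0.11, 2.56], [-1.05, 4.19], [0.11, 1.86], [-2.63, 2.63]. Speed limits (rad/s): [2.22, 2.22, 3.01, 3.01, 3.14, 3.14, 3.14].

INTERFACE

Orientations are given as a rotation vector (axis times angle).
In Python, from bench import telemetry, viewer, job, models gives the robot as it stands. The module is installed in compiled form; this text tells all that it offers.
- The arm moves only by the tool play_rows, never from a script. Its argument "motion" is a list of rows, each a list of 7 numbers: the shift along the tool's x, y, z in m, then the turn, a rotation vector about the tool's x, y, z in rad, then the gripper's target within -1 to 1 (fully open at 1, half-way at 0, shut at -1). In form: [[tx, ty, tz, rx, ry, rz, fingers], ...]. A call has 1 to 8 rows; each row is the pose to reach, as a shift and turn from the pose commanded when the call began, along the tool's axes at that moment; what a row does not reach only later rows make up. A row lasts 1/10 s, in which the tool goes at most 50 mm and 8.59 degrees, less where a joint would pass 70% of its speed; a pose out of reach is approached as far as the arm can. A call with a gripper value outside its range is refused whole. The fingers move at their own pace and stop on an object; "newtons" is the grip in N (left out, the last holds). Time passes only in rows, so rows that repeat a pose let the fingers close. It gives the time, the measured TCP pose, the force and the opening at its end, in the units of the state.
- telemetry.state(): the state, without advancing time (a new reading comes with each control period).
- viewer.read_camera(name): name is "scene" or "top" or "wrist"; returns (picture, depth): 400x640x3 uint8, red, green, blue; 400x640 float32, mm along the optical axis (not along the pixel's ray), 0 where there is no reading.
- viewer.camera_params(name): a dict with "camera_matrix" (3x3 intrinsics, pixels), "rvec" (rotation vector, rad) and "tvec" (3), from world to camera coordinates, as OpenCV has them; the wrist camera has in their place "T_tool_cam" (4x4, takes a point from camera to tool coordinates, whose origin is the TCP and whose axes are the tool frame's). Camera axes: x right, y down, z forward; pixel columns grow to the right and rows downward; lengths in mm; the calibration is good to about 2 mm. The wrist camera is an equidistant fisheye: a pixel r from the principal point sees the ray r / f radians off the axis. A picture is of the moment at which its call begins: read the wrist's pose just before it. camera_params takes no time and is no camera call.
- job.job_done(): hands the job in, once; it reports no verdict.
Trained networks look in the newest picture that a camera, given by its name, has taken for a name from the list of things; names that differ only in an ending like _2 or _b are one class to them, and where a whole thing is asked for, a point or a joint stands for the part that bears it (a point fixed in the world has none). Each returns a list of dicts, best first, with "p" (0 to 1); they miss things now and then, are a little off and sometimes report something else, mostly with a low value. They report only what shows in the picture. A call takes as long as a camera call.
- models.look_for(camera, target): "xy" ([column, row] as shares, 0 to 1, of the picture: columns of its width, rows of its height, amid what is visible of it).
- models.cut_out(camera, target): "mask" (400x640 bool, what is visible of it) and "xy" ([column, row] as shares, 0 to 1, of the picture: columns of its width, rows of its height, amid what is visible of it).
- models.landmark_of(camera, target): "xy" ([column, row] as shares, 0 to 1, of the picture: columns of its width, rows of its height: a listed point, or the origin of a listed thing).
The state is a dict: "time": time; "qpos": joint angles; "qd": joint speeds; "effort": joint torques, N m; "ee_pos": TCP position; "ee_rot": TCP orientation; "contact_force": force on the tool from outside, world axes, zero at the start; "wrist_torque": the same for the moment, N m; "gripper_width": finger opening in mm.
Only numpy, scipy, OpenCV 4.12 (cv2) and the standard library are available. Lean on these libraries where they do the work, as an engineer would, in place of code of your own. Each camera call takes 0.05 s, during which the arm holds its last target.

TASK

The blue tube tray has been left lying crooked on top of the shaker's two locating pins. Nudge it across the platform until its round hole and its slot drop over the pins, then press it down corner by corner until all four orange spring clips have snapped over its ends and it lies flat on the platform. Do not knock over or shift the glassware and other things standing around the shaker.

Things in the scene. Friction and masses are not known exactly. Their poses are not given: they have to be found in the camera images.
- platform_mid (a point): Centre of the top of the shaker's flat aluminium platform (150 mm in x by 225 mm in y, 96 mm above the bench); z up, x to the shaker's back, y to its left, along the line of the two pins. The shaker (white housing 250 x 280 mm) cannot move and is turned up to 0.3 rad; its control panel is on its -x side, facing the robot.
- pin_round (a point): Foot of the right-hand locating pin, on the platform's top face, 66 mm from platform_mid in -y. An upright steel dowel, 10 mm in diameter, 17 mm tall: straight for 12 mm, then a round nose. It belongs in the tray's round hole.
- pin_slot (a point): Foot of the left-hand locating pin, 66 mm from platform_mid in +y, the same size; it belongs in the tray's slot.
- tray: Loose blue tube tray, 0.3 to 0.45 kg; origin at the centre of its underside, axes as the shaker's. Flange: flat plate 120 mm (x) by 170 mm (y), 5 mm thick. On it a block 84 mm (x) by 92 mm (y), 20 mm high, with 16 wells and capped tubes rising 7 mm more. Too wide to grasp; it slides under about 2 to 3 N on its edge. It starts up to 0.12 rad out of line, 10 to 18 mm too far in the shaker's -y.
- hole_round (a point): Centre, at the underside, of the tray's round hole, 11.6 mm in diameter, 66 mm from the tray's middle in -y. The hole drops when within about 3 mm of the pin's axis. Height of the underside there: 16 to 19 mm above the platform while propped on the pin's nose; about 10 mm, anywhere from 5 to 15 mm, once over the pin (the end edge then lies on the slopes of the clips or is pinched by them); 0 when pressed home.
- hole_slot (a point): Centre, at the underside, of the tray's slot, 11.6 mm (x) by 14 mm (y), 66 mm from the tray's middle in +y. It drops over pin_slot; heights as for hole_round.
- corner_near_right (a point): Place to press on the flange's top face, 48 mm in -x and 64 mm in -y from the tray's middle, beside clip_near_right. The free flange there is 39 mm wide in y, between the block and the end edge. Pressed home it is 5 mm above the platform; that takes 6 to 20 N, the most for the third corner, which takes the fourth with it.
- corner_near_left (a point): The same for the corner in -x, +y.
- corner_far_right (a point): The same for the corner in +x, -y.
- corner_far_left (a point): The same for the corner in +x, +y.
- clip_near_right (a joint): Orange spring clip: a hook 12 mm wide, 14.5 mm tall, on the platform 48 mm in -x from its middle, just beyond the seated tray's -y end; its sloped nose reaches 2.8 mm in over the seated tray's edge. Value: how far it is pushed outwards (m): 0 at rest or snapped home over the flange, at most 0.006; the flange pushes it out by about 3 mm on its way down.
- clip_near_left (a joint): The same at -x, beyond the tray's +y end.
- clip_far_right (a joint): The same at +x, beyond the tray's -y end.
- clip_far_left (a joint): The same at +x, beyond the tray's +y end.
- wash_bottle: Bystander: whitish plastic wash bottle, 72 mm across, 168 mm tall, to the left of the shaker; origin at the centre of its foot.
- flask: Bystander: glass conical flask, 82 mm across, 134 mm tall, to the right of the shaker; origin at the centre of its foot.
- beaker: Bystander: glass beaker, 68 mm across, 95 mm tall, to the right of the shaker; origin at the centre of its foot.
- small_beaker: Bystander: small glass beaker, 42 mm across, 58 mm tall, to the left of the shaker; origin at the centre of its foot.
- filter_box: Bystander: flat purple box, 66 x 66 x 23 mm, behind the shaker; origin at the centre of its foot.
- forceps: Bystander: steel forceps lying flat, 140 mm long, behind the shaker; origin at its middle on the bench.

How it is judged:
By the outcome, as a careful person would: the job done as asked, in the order asked, and still so for the second after the job is handed in, with the robot touching nothing.
It also fails if it takes over 64 s, if anything falls off the work surface, if the arm or the gripper's body presses on something with over 40 N, if the wrist force passes 120 N, or if a joint passes its speed limit or range.

## Working session

There is one attempt and no reset: what is moved stays moved. The work goes in short steps, Python scripts to look and compute and a tool call to move; the robot and the scene stay as the last step left them, time stands still between calls to the robot, and variables do not carry over. Pictures are saved under pics/ and viewed, and the job is handed in when it is done.

Besides the shell and the picture viewer there is one more tool, called as name([rows], argument=value, ...), one row to a line, values as JSON. play_rows: Moves the arm, as the interface text tells. Its arguments: {"type":"object","properties":{"motion":{"type":"array","items":{"type":"array","items":{"type":"number"}}},"newtons":{"type":"number"}},"required":["motion"]}

```bash
mkdir -p pics
cat > h.py <<'E'
import numpy as np, cv2
from bench import telemetry, viewer, job, models
from scipy.spatial.transform import Rotation as R
def cam(n):
    p=viewer.camera_params(n); K=np.array(p["camera_matrix"],float)
    if 'rvec' in p:
        Rm=R.from_rotvec(np.array(p['rvec']).ravel()).as_matrix(); t=np.array(p['tvec'],float).ravel()
        return K,Rm,t
    return K,np.array(p['T_tool_cam'])
def ray(n,uv):
    K,Rm,t=cam(n); d=Rm.T@np.array([(uv[0]-K[0,2])/K[0,0],(uv[1]-K[1,2])/K[1,1],1]); return -Rm.T@t,d
def onz(n,uv,z):
    c,d=ray(n,uv); return c+d*(z-c[2])/d[2]
def pt(n,uv,dep):
    c,d=ray(n,uv); return c+d*dep
def proj(n,P):
    K,Rm,t=cam(n); q=K@(Rm@np.asarray(P,float)+t); return q[:2]/q[2]
def snap(n,name):
    im,d=viewer.read_camera(n); cv2.imwrite('pics/'+name+'.png',im[:,:,::-1]); return im,d
def st():
    s=telemetry.state(); print('t',s['time'],'tcp',np.round(s['ee_pos'],1),'rot',np.round(s['ee_rot'],3),'F',np.round(s['contact_force'],1),'w',s['gripper_width'])
    return s
E
python3 - <<'E'
from h import *
s=st(); print(R.from_rotvec(s['ee_rot']).as_matrix().round(3))
for n in('scene','top'):
    im,d=snap(n,n+'0'); np.save('pics/d_'+n,d)
    K,Rm,t=cam(n); print(n,K.round(1).tolist(),(-Rm.T@t).round(1),Rm.round(2).tolist())
for n in('scene','top'):
  for tg in ['platform_mid','pin_round','pin_slot','hole_round','hole_slot','tray','corner_near_right','corner_far_left','corner_near_left','corner_far_right','clip_near_right','clip_near_left','clip_far_right','clip_far_left']:
    r=models.landmark_of(n,tg); print(n,tg,[(round(a['p'],2),np.round(np.array(a['xy'])*[640,400],1).tolist()) for a in r[:3]])
st()
E
```

```text
t 0.0 tcp [ 238.8 -684.1  230.4] rot [ 0.959  1.351 -0.958] F [ 0.1 -0.8  1. ] w 85.50579713242928
[[-0.001  0.944  0.33 ]
 [ 0.001  0.33  -0.944]
 [-1.    -0.    -0.002]]
scene [[427.2, 0.0, 316.6], [0.0, 427.2, 201.6], [0.0, 0.0, 1.0]] [1236.7 -440.7  733.7] [[0.59, 0.81, -0.01], [0.52, -0.38, -0.76], [-0.62, 0.44, -0.65]]
top [[520.5, 0.0, 315.3], [0.0, 520.5, 199.1], [0.0, 0.0, 1.0]] [ 432.5   10.8 1238.3] [[0.01, -1.0, -0.02], [-0.98, -0.01, -0.18], [0.18, 0.02, -0.98]]
scene platform_mid [(0.92, [300.7, 191.9])]
scene pin_round [(0.68, [281.9, 204.9])]
scene pin_slot [(0.95, [317.6, 175.6]), (0.22, [329.2, 176.4])]
scene hole_round [(0.87, [277.4, 203.8]), (0.47, [348.1, 278.0])]
scene hole_slot [(0.56, [310.0, 174.4])]
scene tray [(0.77, [294.0, 187.0])]
scene corner_near_right [(0.48, [328.5, 176.6]), (0.37, [293.3, 204.3])]
scene corner_far_left [(0.89, [326.5, 177.5])]
scene corner_near_left [(0.72, [297.1, 163.3])]
scene corner_far_right [(0.66, [296.2, 205.8])]Traceback (most recent call last):
  File "<stdin>", line 8, in <module>
ValueError: it knows: beaker, corner_far_left, corner_far_right, corner_near_left, corner_near_right, filter_box, flask, forceps, hole_round, hole_slot, pin_round, pin_slot, platform_mid, small_beaker, tray, wash
```

Run:
```python
from h import *
n='top'
viewer.read_camera('top')
for tg in ['platform_mid','pin_round','pin_slot','hole_round','hole_slot','tray','corner_near_right','corner_far_left','corner_near_left','corner_far_right']:
    r=models.landmark_of(n,tg); print(n,tg,[(round(a['p'],2),np.round(np.array(a['xy'])*[640,400],1).tolist(),onz(n,np.array(a['xy'])*[640,400],96).round(0)) for a in r[:3]])
for v in('scene','top'):
    im=cv2.imread(f'pics/{v}0.png'); 
    c=im[100:260,200:440] if v=='scene' else im[20:220,200:440]
    cv2.imwrite(f'pics/{v}0c.png',cv2.resize(c,None,fx=3,fy=3,interpolation=cv2.INTER_CUBIC))
st()
```

```text
top platform_mid []
top pin_round [(0.75, [367.3, 222.6], array([585., -76.,  96.]))]
top pin_slot [(0.86, [309.0, 239.2], array([547.,  52.,  96.]))]
top hole_round [(0.67, [372.6, 219.8], array([591., -88.,  96.]))]
top hole_slot [(0.95, [313.4, 239.5], array([546.,  42.,  96.])), (0.65, [308.7, 217.7], array([594.,  54.,  96.]))]
top tray [(0.92, [344.6, 230.9], array([566., -26.,  96.]))]
top corner_near_right [(0.57, [376.9, 247.8], array([530., -97.,  96.]))]
top corner_far_left [(0.8, [310.4, 217.8], array([594.,  50.,  96.]))]
top corner_near_left [(0.86, [323.0, 263.2], array([495.,  21.,  96.]))]
top corner_far_right [(0.58, [365.5, 198.1], array([640., -72.,  96.])), (0.45, [435.3, 233.5], array([ 562., -225.,   96.]))]
t 1.15 tcp [ 238.9 -684.5  231.3] rot [ 0.958  1.35  -0.958] F [ 0.7  0.1 -0.7] w 85.30590720617721
```

View pics/scene0.png

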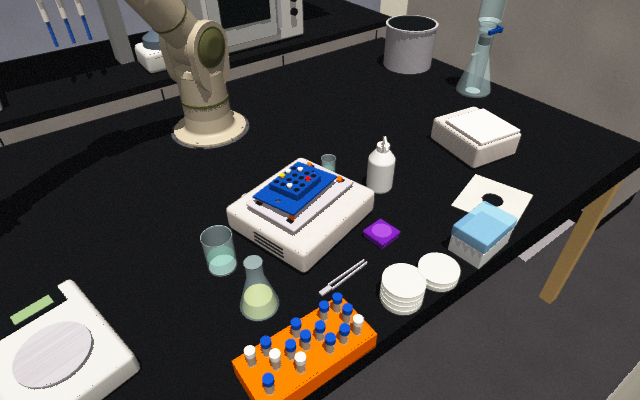

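View pics/top0.png

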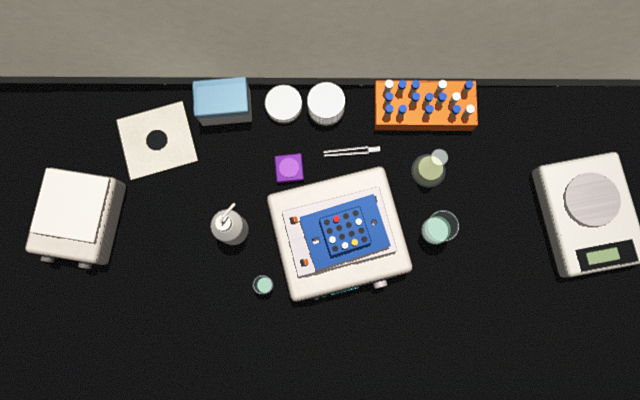

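Run:
```python
from h import *
K,T=cam('wrist');print(K.round(1).tolist(),T.round(3).tolist())
```

```text
[[309.7, 0.0, 325.7], [0.0, 309.7, 196.8], [0.0, 0.0, 1.0]] [[-0.001, -0.301, 0.954, -143.312], [-0.0, -0.954, -0.301, 76.501], [1.0, -0.001, 0.001, 0.496], [0.0, 0.0, 0.0, 1.0]]
```

View pics/top0c.png

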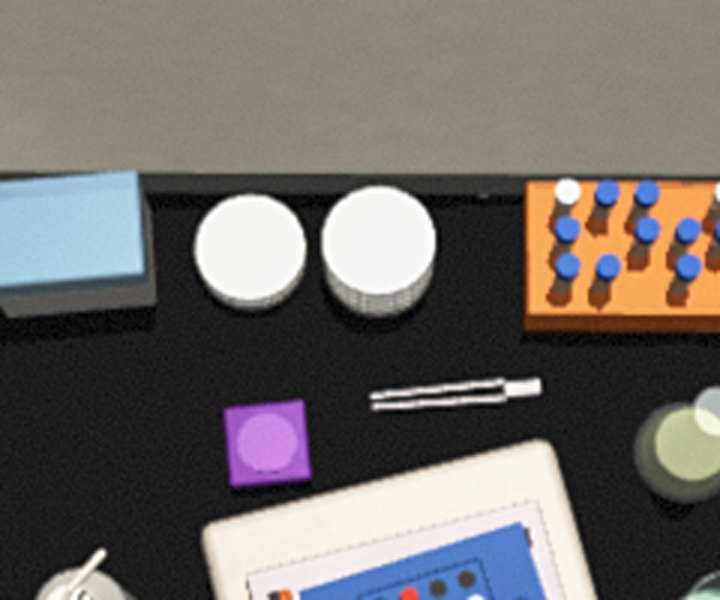

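View pics/scene0c.png

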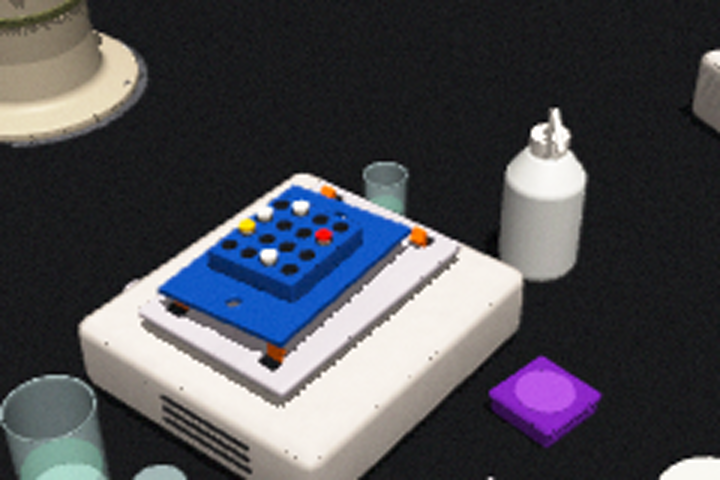

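play_rows([
  [-0.03,0.524,-0.518,0,0,0,-1],
  [-0.03,0.524,-0.518,0,0,0,-1],
  [-0.03,0.524,-0.518,0,0,0,-1],
  [-0.03,0.524,-0.518,0,0,0,-1],
  [-0.03,0.524,-0.518,0,0,0,-1],
  [-0.03,0.524,-0.518,0,0,0,-1],
  [-0.03,0.524,-0.518,0,0,0,-1],
  [-0.03,0.524,-0.518,0,0,0,-1],
], newtons=60)

```text
time: 1.95
ee_pos: [415.3, -323.8, 248.0]
ee_rot: [0.958, 1.349, -0.958]
contact_force: [1.8, -0.2, 0.9]
gripper_width: -0.1
```

play_rows([
  [-0.013,0.239,-0.236,0,0,0,-1],
  [-0.013,0.239,-0.236,0,0,0,-1],
  [-0.013,0.239,-0.236,0,0,0,-1],
  [-0.013,0.239,-0.236,0,0,0,-1],
  [-0.013,0.239,-0.236,0,0,0,-1],
  [-0.013,0.239,-0.236,0,0,0,-1],
  [-0.013,0.239,-0.236,0,0,0,-1],
  [-0.013,0.239,-0.236,0,0,0,-1],
])

```text
time: 2.75
ee_pos: [564.8, -17.8, 260.8]
ee_rot: [0.955, 1.352, -0.95]
contact_force: [-1.2, -0.3, -0.2]
gripper_width: -0.1
```

```bash
cat >> h.py <<'E'
def wpose():
    s=telemetry.state(); M=np.eye(4); M[:3,:3]=R.from_rotvec(s['ee_rot']).as_matrix(); M[:3,3]=s['ee_pos']
    return M
def wray(uv,M):
    K,T=cam('wrist'); x=(np.array(uv)-[K[0,2],K[1,2]])/K[0,0]; r=np.hypot(*x); d=np.array([*(x/r*np.sin(r)),np.cos(r)]) if r>0 else np.array([0,0,1.])
    C=M@T; return C[:3,3],C[:3,:3]@d
def wonz(uv,z,M):
    c,d=wray(uv,M); return c+d*(z-c[2])/d[2]
def wproj(P,M):
    K,T=cam('wrist'); p=np.linalg.inv(M@T)@np.array([*P,1.]); th=np.arctan2(np.hypot(p[0],p[1]),p[2]); q=p[:2]/np.hypot(p[0],p[1])*th*K[0,0]; return q+[K[0,2],K[1,2]]
E
python3 - <<'E'
from h import *
st(); M=wpose(); np.save('pics/M1',M); im,d=snap('wrist','w1'); np.save('pics/dw1',d)
Z={'platform_mid':96,'pin_round':96,'pin_slot':96}
for tg in ['platform_mid','pin_round','pin_slot','hole_round','hole_slot','tray','corner_near_right','corner_far_left','corner_near_left','corner_far_right']:
    r=models.landmark_of('wrist',tg)
    print(tg,[(round(a['p'],2),np.round(np.array(a['xy'])*[640,400],1).tolist(),wonz(np.array(a['xy'])*[640,400],Z.get(tg,113),M).round(1)) for a in r[:3]])
E
```

```text
t 2.75 tcp [564.8 -17.8 260.8] rot [ 0.955  1.352 -0.95 ] F [-1.2 -0.3 -0.2] w -0.11537836025626375
platform_mid []
pin_round [(0.58, [381.9, 182.0], array([580.8, -74.7,  96. ]))]
pin_slot [(0.7, [258.2, 170.1], array([549.7,  50.4,  96. ]))]
hole_round [(0.61, [396.6, 191.0], array([580.5, -87.9, 113. ]))]
hole_slot [(0.59, [265.7, 186.4], array([541.2,  36. , 113. ]))]
tray [(0.81, [333.9, 184.4], array([565.6, -26.6, 113. ])), (0.41, [184.4, 196.6], array([500.8, 117.8, 113. ]))]
corner_near_right [(0.84, [392.8, 235.5], array([ 534.7, -103.9,  113. ]))]
corner_far_left [(0.97, [263.3, 139.3], array([585.,  52., 113.]))]
corner_near_left [(0.59, [267.1, 232.4], array([493.9,  21. , 113. ]))]
corner_far_right [(0.6, [404.4, 138.0], array([632.2, -74.7, 113. ]))]
```

View pics/w1.png

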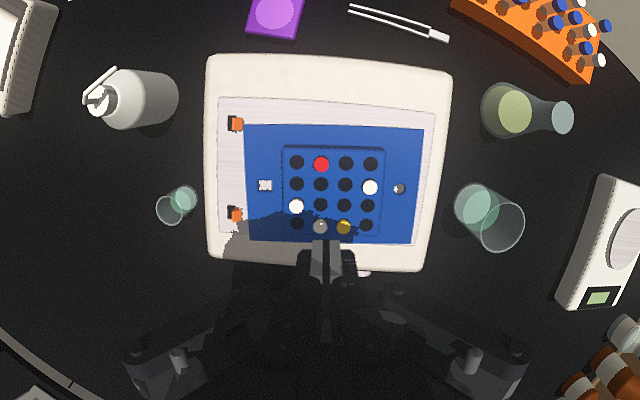

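Run:
```python
import cv2
im=cv2.imread('pics/w1.png')[80:270,195:455]; cv2.imwrite('pics/w1c.png',cv2.resize(im,None,fx=3,fy=3,interpolation=cv2.INTER_CUBIC))
```

```text
(no output)
```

View pics/w1c.png

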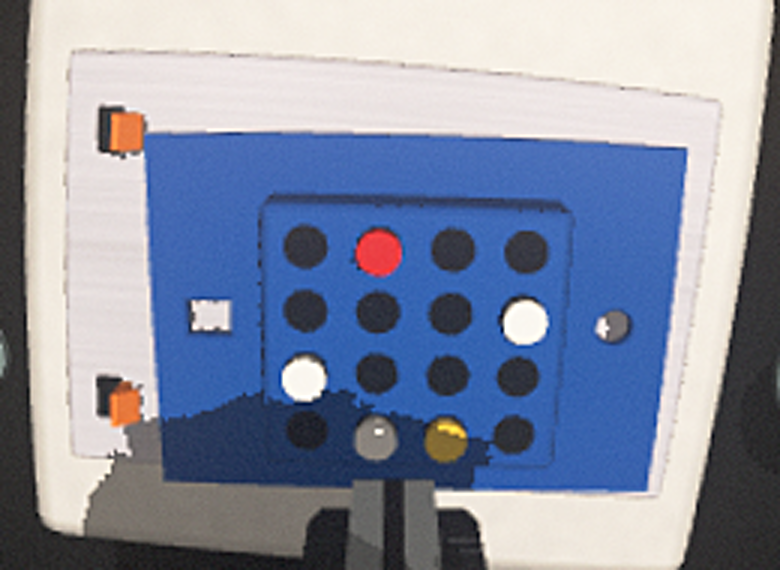

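```bash
cat >> h.py <<'E'
from scipy.optimize import least_squares
def fitrect(uv,L,M,z=None,z0=96):
    # uv dict order: local points L (n,3), fit x,y,yaw,(z)
    uv=np.array(uv,float);L=np.array(L,float)
    def pts(p):
        c,s=np.cos(p[2]),np.sin(p[2]); zz=z if z is not None else p[3]
        return np.c_[p[0]+c*L[:,0]-s*L[:,1],p[1]+s*L[:,0]+c*L[:,1],zz+L[:,2]]
    f=lambda p:(np.array([wproj(q,M) for q in pts(p)])-uv).ravel()
    r=least_squares(f,[565,-15,.29]+([] if z is not None else [z0]),loss='soft_l1',x_scale=[1,1,.01]+([] if z is not None else [1])); return r.x,f(r.x).reshape(-1,2)
E
python3 - <<'E'
from h import *
M=np.load('pics/M1.npy'); d=np.load('pics/dw1.npy')
o=lambda l:[(a/3+195,b/3+80) for a,b in l]
p,r=fitrect(o([(70,50),(720,100),(73,458),(660,497)]),[(75,112.5,0),(75,-112.5,0),(-75,112.5,0),(-75,-112.5,0)],M,96); print(p.round(3),r.round(1).tolist())
L=[(60,85,5),(60,-85,5),(-60,85,5),(-60,-85,5)]
uv=o([(145,133),(688,148),(162,483),(650,492)])
for z in (None,112,115):
    q,r=fitrect(uv,L,M,z,113); print(q.round(3),r.round(1).tolist())
    c,s=np.cos(p[2]),np.sin(p[2]); D=q[:2]-p[:2]; print('in shaker',c*D[0]+s*D[1],-s*D[0]+c*D[1],q[2]-p[2])
# clips tops (outer)
for a in o([(128,132),(125,404)]): 
    w=wonz(a,110.5,M)[:2]-p[:2]; print('clip',c*w[0]+s*w[1],-s*w[0]+c*w[1])
# depth of flange plane points
K,T=cam('wrist')
for a in o([(180,200),(180,400),(640,200),(640,400),(420,165),(90,250),(500,110)]):
    u=np.round(a).astype(int); dd=d[u[1]-1:u[1]+2,u[0]-1:u[0]+2].mean()
    x=(np.array(a)-[K[0,2],K[1,2]])/K[0,0]; rr=np.hypot(*x); ray=np.array([*(x/rr*np.tan(rr)),1])*dd
    print(a, dd,(M@T@np.array([*ray,1]))[:3].round(1))
E
```

```text
[ 5.67003e+02 -1.35140e+01  2.69000e-01] [[-1.1, -0.0], [1.7, -0.4], [-0.8, 0.1], [0.6, 0.8]]
[ 5.63855e+02 -2.59260e+01  3.20000e-01  1.13895e+02] [[0.3, -0.3], [-0.4, -0.4], [0.2, 0.3], [-0.1, 0.5]]
in shaker -6.332098289947522 -11.130474417776389 0.05076308301628052
[ 5.63459e+02 -2.60810e+01  3.20000e-01] [[0.9, -0.0], [-1.0, -0.1], [0.6, -0.1], [-0.6, 0.1]]
in shaker -6.754616672545211 -11.174691673591225 0.05095404676255655
[ 5.64059e+02 -2.58400e+01  3.19000e-01] [[0.0, -0.5], [-0.0, -0.5], [-0.1, 0.6], [0.2, 0.8]]
in shaker -6.112400326436289 -11.101347336601446 0.05062675233813829
clip 48.39376144008918 85.09469655897325
clip -45.218062325811715 85.84052708452138
(255.0, 146.66666666666669) 283.97153 [577.   56.6 119.2]
(255.0, 213.33333333333334) 272.2132 [525.6  34.8 148.9]
(408.33333333333337, 146.66666666666669) 282.6805 [626.1 -79.3 120.4]
(408.33333333333337, 213.33333333333334) 305.66125 [ 564.  -107.5  117.5]
(335.0, 135.0) 279.78653 [611.9 -10.7 120.4]
(225.0, 163.33333333333331) 311.30527 [545.3  86.5  96.8]
(361.66666666666663, 116.66666666666666) 297.41885 [636.2 -30.6  96.9]
```

```bash
cat >> h.py <<'E'
S0=np.array([567.,-13.5]); SY=0.267
def RS(): return np.array([[np.cos(SY),-np.sin(SY)],[np.sin(SY),np.cos(SY)]])
def rel(xs,ys,z,yawoff=0.):
    """row to bring TCP to shaker coords, tool y along shaker x turned by yawoff"""
    s=telemetry.state(); Rm=R.from_rotvec(s['ee_rot']).as_matrix(); P=np.array([*(S0+RS()@[xs,ys]),z])
    a=SY+yawoff; Y=np.array([np.cos(a),np.sin(a),0]); X=np.array([0,0,-1.]); Rt=np.c_[X,Y,np.cross(X,Y)]
    print('from',np.round(RS().T@(np.array(s['ee_pos'])[:2]-S0),1),np.round(s['ee_pos'][2],1),'shift m',(Rm.T@(P-s['ee_pos'])/1000).round(4),'turn',R.from_matrix(Rm.T@Rt).as_rotvec().round(4))
E
python3 - <<'E'
from h import *
s=st(); print(np.round(s['qpos'],2)); rel(-75,-11,190); rel(-75,-11,122)
E
```

```text
t 3.3 tcp [562.4 -24.6 260.6] rot [ 0.959  1.349 -0.959] F [0.8 0.  0.7] w 0.03414370719190741
[ 0.03  0.37 -0.11  1.94  0.06  0.83 -1.35]
from [-7.4 -9.5] 260.6 shift m [ 0.0706 -0.0676 -0.0031] turn [ 0.0678  0.0001 -0.    ]
from [-7.4 -9.5] 260.6 shift m [ 0.1386 -0.0676 -0.0031] turn [ 0.0678  0.0001 -0.    ]
```

Run:
```python
from h import *
M=wpose(); np.save('pics/M2',M); im,d=snap('wrist','w2')
cv2.imwrite('pics/w2c.png',cv2.resize(im[80:270,195:455],None,fx=3,fy=3,interpolation=cv2.INTER_CUBIC)[:,:,::-1])
for tg in ['pin_round','pin_slot']:
    r=models.landmark_of('wrist',tg)
    print(tg,[(round(a['p'],2),np.round(np.array(a['xy'])*[640,400],1).tolist(),wonz(np.array(a['xy'])*[640,400],96,M).round(1)) for a in r[:3]])
```

```text
pin_round [(0.81, [374.8, 175.4], array([581.7, -72.4,  96. ]))]
pin_slot [(0.95, [250.5, 166.4], array([548.9,  52.1,  96. ]))]
```

View pics/w2c.png

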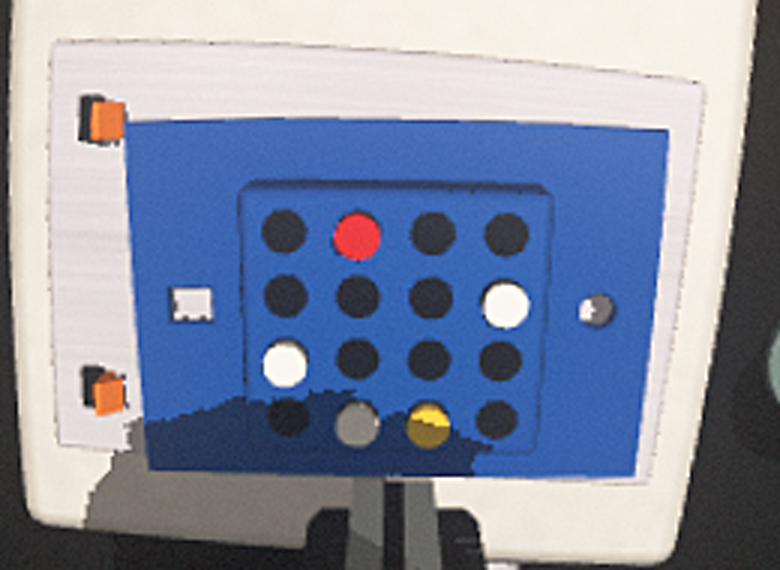

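Run:
```python
from h import *
M=np.load('pics/M2.npy')
o=lambda l:[(a/3+195,b/3+80) for a,b in l]
p,r=fitrect(o([(52,40),(703,86),(58,447),(646,486)]),[(75,112.5,0),(75,-112.5,0),(-75,112.5,0),(-75,-112.5,0)],M,96); print(p.round(3),r.round(1).tolist())
q,r=fitrect(o([(126,122),(668,130),(148,469),(635,475)]),[(60,85,5),(60,-85,5),(-60,85,5),(-60,-85,5)],M,113); print(q.round(3),r.round(1).tolist())
c,s=np.cos(p[2]),np.sin(p[2]); D=q[:2]-p[:2]; print('in shaker',c*D[0]+s*D[1],-s*D[0]+c*D[1],q[2]-p[2])
a,b=np.array([581.7,-72.4]),np.array([548.9,52.1]); print((a+b)/2,np.arctan2(a[0]-b[0],b[1]-a[1]))
```

```text
[ 5.66454e+02 -1.35490e+01  2.62000e-01] [[-1.1, -0.2], [2.0, -0.5], [-1.2, 0.4], [0.7, 1.0]]
[ 5.63814e+02 -2.59130e+01  3.20000e-01] [[0.0, -0.7], [-0.1, -0.7], [-0.3, 1.0], [0.4, 1.1]]
in shaker -5.752914739405412 -11.258340066550703 0.057870252306905456
[565.3  -10.15] 0.25760044949654115
```

play_rows([
  [0.04,-0.0676,-0.0035,0.073,0,0,0],
  [0.0706,-0.0676,-0.0035,0.073,0,0,0],
  [0.12,-0.0676,-0.0035,0.073,0,0,0],
  [0.12,-0.0676,-0.0035,0.073,0,0,0],
  [0.12,-0.0676,-0.0035,0.073,0,0,0],
  [0.12,-0.0676,-0.0035,0.073,0,0,0],
])

```text
time: 4.05
ee_pos: [499.3, -42.8, 142.4]
ee_rot: [1.014, 1.32, -1.011]
contact_force: [1.2, -0.2, 0.4]
gripper_width: 42.9
```

```bash
sed -i 's/^S0=.*/S0=np.array([566.5,-13.]); SY=0.262/' h.py
python3 - <<'E'
from h import *
st(); snap('wrist','w3'); snap('scene','s3'); rel(-60,-11,122); rel(-53,-11,122)
im=cv2.imread('pics/s3.png')[130:260,200:420]; cv2.imwrite('pics/s3c.png',cv2.resize(im,None,fx=3.5,fy=3.5,interpolation=cv2.INTER_CUBIC))
E
```

```text
t 4.05 tcp [499.3 -42.8 142.4] rot [ 1.014  1.32  -1.011] F [ 1.2 -0.2  0.4] w 42.942825088479665
from [-72.8 -11.4] 142.6 shift m [ 0.0206  0.0127 -0.0004] turn [ 0.001   0.001  -0.0036]
from [-72.8 -11.4] 142.6 shift m [ 0.0207  0.0197 -0.0004] turn [ 0.001   0.001  -0.0036]
```

View pics/s3c.png

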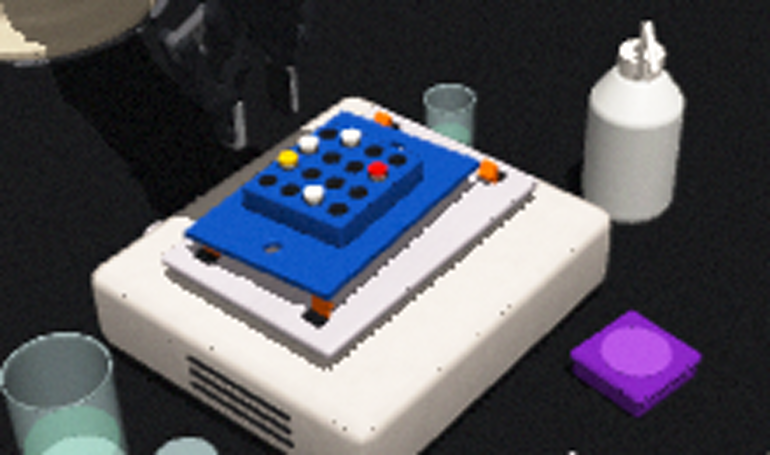

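View pics/w3.png

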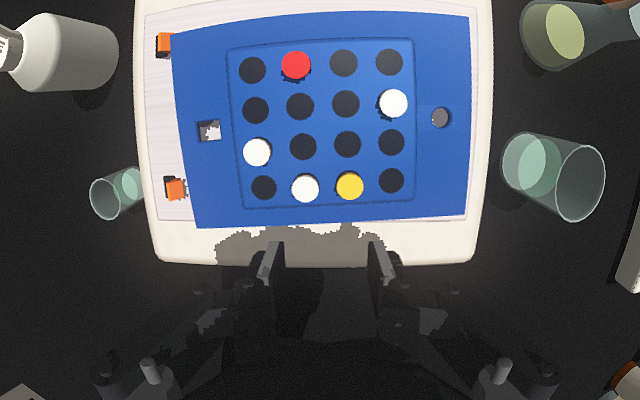

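play_rows([
  [0.01,0,0,0,0,0,0],
  [0.0195,0,0,0,0,0,0],
  [0.0195,0.006,0,0,0,0,0],
  [0.0195,0.01,0,0,0,0,0],
  [0.0195,0.0127,0,0,0,0,0],
])

```text
time: 4.65
ee_pos: [510.6, -39.4, 121.0]
ee_rot: [1.013, 1.322, -1.013]
contact_force: [-1.8, -0.1, 0.5]
gripper_width: 42.7
```

Run:
```python
from h import *
st(); rel(-54,-11,122); M=wpose(); np.save('pics/M4',M); im,d=snap('wrist','w4')
rel(-54,-11,122)
```

```text
t 4.65 tcp [510.6 -39.4 121. ] rot [ 1.013  1.322 -1.013] F [-1.8 -0.1  0.5] w 42.6909357255201
from [-60.9 -11. ] 121.0 shift m [-0.001   0.0069  0.    ] turn [ 0.0011 -0.     -0.0002]
from [-60.8 -11. ] 121.0 shift m [-0.001   0.0068  0.    ] turn [ 0.0012 -0.0001 -0.0001]
```

View pics/w4.png

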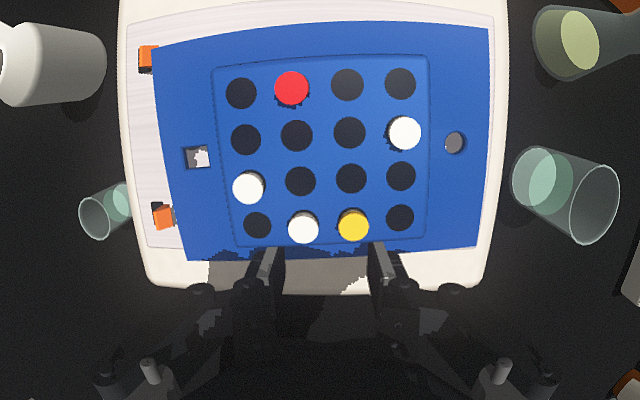

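play_rows([
  [-0.001,0.003,0,0,0,0,0],
  [-0.001,0.005,0,0,0,0,0],
  [-0.001,0.0068,0,0,0,0,0],
  [-0.001,0.0068,0,0,0,0,0],
])

```text
time: 5.1
ee_pos: [516.6, -37.8, 122.1]
ee_rot: [1.014, 1.322, -1.013]
contact_force: [-1.8, 0.7, 0.3]
gripper_width: 43.0
```

Run:
```python
from h import *
st(); rel(-53,-11,122); M=wpose(); np.save('pics/M5',M); im,d=snap('wrist','w5')
for tg in ['pin_round','pin_slot','hole_round','hole_slot','tray','corner_near_right','corner_far_left','corner_near_left','corner_far_right']:
    r=models.landmark_of('wrist',tg)
    print(tg,[(round(a['p'],2),np.round(np.array(a['xy'])*[640,400],1).tolist(),(RS().T@(wonz(np.array(a['xy'])*[640,400],96 if 'pin' in tg else 119 if 'corner' in tg else 114,M)[:2]-S0)).round(1)) for a in r[:2]])
```

```text
t 5.1 tcp [516.6 -37.8 122.1] rot [ 1.014  1.322 -1.013] F [-1.8  0.7  0.3] w 43.00072986184018
from [-54.6 -11. ] 122.1 shift m [ 0.0001  0.0016 -0.    ] turn [ 0.001   0.     -0.0003]
pin_round [(0.4, [190.5, 147.7], array([-1.2, 67.6]))]
pin_slot [(0.62, [190.7, 146.8], array([-0.7, 67.5]))]
hole_round [(0.66, [451.8, 150.1], array([ -0.2, -77.4]))]
hole_slot [(0.74, [200.0, 153.9], array([-2.3, 54. ]))]
tray [(0.73, [329.0, 148.9], array([ -1. , -13.3]))]
corner_near_right [(0.75, [445.0, 237.1], array([-47.3, -77.2]))]
corner_far_left [(0.63, [192.7, 62.5], array([44.9, 53.7])), (0.59, [211.7, 239.5], array([-48.7,  50.8]))]
corner_near_left [(0.88, [211.0, 241.5], array([-49.9,  51.4])), (0.62, [559.7, 50.6], array([  63.4, -145.2]))]
corner_far_right [(0.59, [456.5, 53.9], array([ 49.3, -75.8]))]
```

View pics/w5.png

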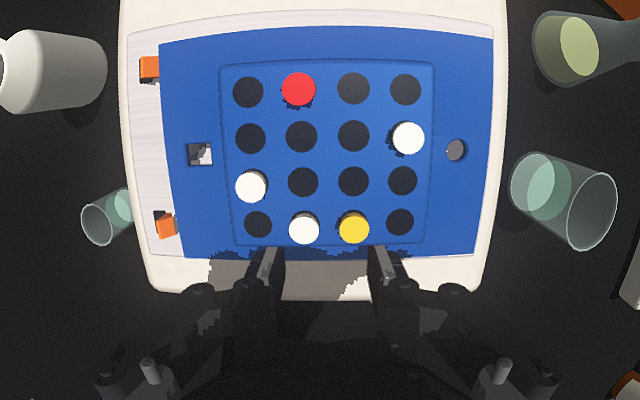

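Run:
```python
from h import *
im=cv2.imread('pics/w5.png'); a=cv2.resize(im[125:185,160:240],None,fx=7,fy=7,interpolation=cv2.INTER_CUBIC); b=cv2.resize(im[125:185,420:480],None,fx=5,fy=7,interpolation=cv2.INTER_CUBIC)
cv2.imwrite('pics/w5z.png',np.hstack([a[:, :480],b]))
M=np.load('pics/M5.npy')
for y in(66,-66):
  for x in (-3,0,3):
    for z in(96,110): print(y,x,z,wproj([*(S0+RS()@[x,y]),z],M).round(1))
uv=[(160,45),(497,39),(184,257),(474,255)]
q,r=fitrect(uv,[(60,85,5),(60,-85,5),(-60,85,5),(-60,-85,5)],M,113.5); print(RS().T@(q[:2]-S0),q[2]-SY,r.round(1).tolist())
q,r=fitrect([(119,25),(508,15),(148,247)],[(75,112.5,0),(75,-112.5,0),(-75,112.5,0)],M,96); print(RS().T@(q[:2]-S0),q[2]-SY,r.round(1).tolist())
```

```text
66 -3 96 [193.2 150.6]
66 -3 110 [183.2 154.8]
66 0 96 [192.8 145.5]
66 0 110 [182.7 149.3]
66 3 96 [192.4 140.5]
66 3 110 [182.3 143.9]
-66 -3 96 [421.2 149.2]
-66 -3 110 [429.  153.3]
-66 0 96 [421.5 144. ]
-66 0 110 [429.3 147.7]
-66 3 96 [421.8 138.8]
-66 3 110 [429.7 142.1]
[ -1.00501765 -13.00119927] 0.01418296806039926 [[0.4, -1.5], [-4.5, 0.7], [-0.3, 1.7], [0.7, -0.3]]
[ 6.76866441 -0.40004945] 0.005841490793916215 [[7.1, -0.8], [-13.4, 0.0], [-0.1, 1.3]]
```

View pics/w5z.png

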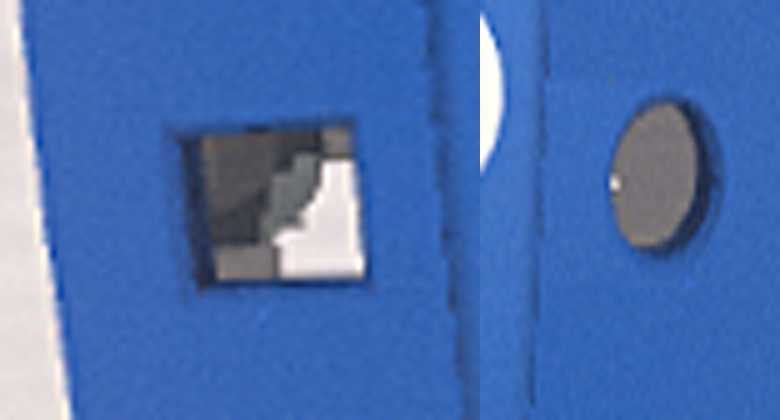

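play_rows([
  [0,0.001,0,0,0,0,0],
  [0,0.002,0,0,0,0,0],
  [0,0.0025,0,0,0,0,0],
  [0,0.0025,0,0,0,0,0],
])

```text
time: 6.0
ee_pos: [518.6, -37.2, 122.0]
ee_rot: [1.013, 1.323, -1.014]
contact_force: [-1.8, 0.5, 0.8]
gripper_width: 42.9
```

Run:
```python
from h import *
st(); rel(-53,-11,122); M=wpose(); np.save('pics/M6',M); im,d=snap('wrist','w6')
for tg in ['pin_slot','hole_round','hole_slot','tray','corner_near_right','corner_near_left','corner_far_right']:
    r=models.landmark_of('wrist',tg)
    print(tg,[(round(a['p'],2),np.round(np.array(a['xy'])*[640,400],1).tolist(),(RS().T@(wonz(np.array(a['xy'])*[640,400],96 if 'pin' in tg else 119 if 'corner' in tg else 114,M)[:2]-S0)).round(1)) for a in r[:2]])
im=cv2.imread('pics/w6.png'); a=cv2.resize(im[125:185,160:240],None,fx=7,fy=7,interpolation=cv2.INTER_CUBIC); b=cv2.resize(im[125:185,420:480],None,fx=5,fy=7,interpolation=cv2.INTER_CUBIC)
cv2.imwrite('pics/w6z.png',np.hstack([a[:, :480],b]))
```

```text
t 6.0 tcp [518.6 -37.2 122. ] rot [ 1.013  1.323 -1.014] F [-1.8  0.5  0.8] w 42.86743879094703
from [-52.6 -11. ] 122.0 shift m [-0.     -0.0004  0.    ] turn [ 0.0009 -0.0001  0.0005]
pin_slot [(0.65, [189.8, 149.4], array([-0.2, 68.2])), (0.24, [213.4, 241.2], array([-58.9,  59.5]))]
hole_round [(0.82, [452.0, 151.4], array([  1.2, -77.5])), (0.51, [126.7, 205.5], array([-29.2, 108.2]))]
hole_slot [(0.7, [203.3, 153.8], array([-0.3, 52. ]))]
tray [(0.91, [328.4, 149.1], array([  0.9, -12.9])), (0.67, [195.7, 61.5], array([48. , 54.1]))]
corner_near_right [(0.73, [531.2, 182.7], array([ -13.6, -129.7])), (0.65, [442.8, 242.3], array([-48.4, -76.2]))]
corner_near_left [(0.84, [211.4, 238.9], array([-46.3,  50.9]))]
corner_far_right [(0.83, [460.0, 58.8], array([ 49. , -77.6])), (0.55, [556.0, 52.7], array([  63.4, -141.9]))]
```

View pics/w6.png

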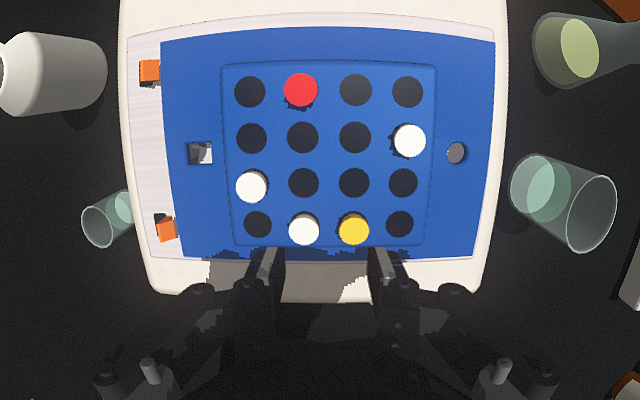

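View pics/w6z.png

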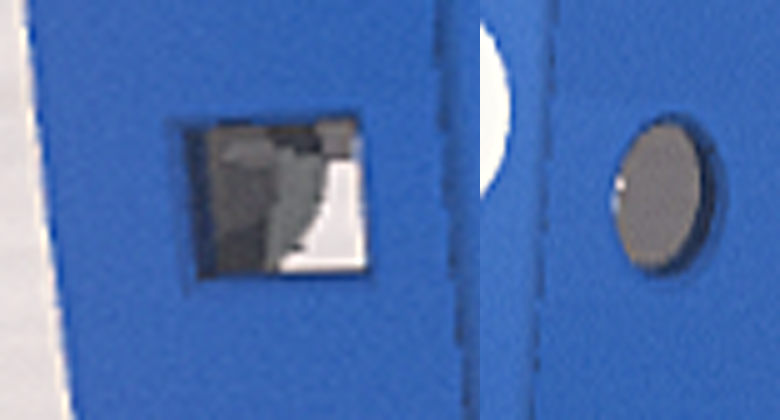

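play_rows([
  [-0.02,-0.003,0,0,0,0,0],
  [-0.07,-0.003,0,0,0,0,0],
  [-0.07,0.0526,0.069,-1.571,0,0,0],
  [-0.07,0.0526,0.069,-1.571,0,0,0],
  [-0.07,0.0526,0.069,-1.571,0,0,0],
  [-0.07,0.0526,0.069,-1.571,0,0,0],
  [-0.07,0.0526,0.069,-1.571,0,0,0],
  [-0.07,0.0526,0.069,-1.571,0,0,0],
])

```text
time: 7.2
ee_pos: [588.6, -90.5, 192.2]
ee_rot: [0.316, 1.546, -0.315]
contact_force: [0.5, 0.6, 0.1]
gripper_width: 43.0
```

Run:
```python
from h import *
s=st(); print(np.round(s['qpos'],2)); rel(0,-80,170,np.pi/2)
```

```text
t 7.2 tcp [588.6 -90.5 192.2] rot [ 0.316  1.546 -0.315] F [0.5 0.6 0.1] w 42.976800909542
[ 0.3   0.51 -0.34  1.93  0.25  0.74 -0.59]
from [  1.3 -80.6] 192.2 shift m [ 0.0222 -0.0004 -0.0014] turn [-6.645e-01  2.100e-03 -2.000e-04]
```

play_rows([
  [0.022,0,-0.001,-0.668,0,0,0],
  [0.022,0,-0.001,-0.668,0,0,0],
  [0.022,0,-0.001,-0.668,0,0,0],
  [0.022,0,-0.001,-0.668,0,0,0],
  [0.022,0,-0.001,-0.668,0,0,0],
  [0.022,0,-0.001,-0.668,0,0,0],
])

```text
time: 7.8
ee_pos: [587.4, -90.2, 170.0]
ee_rot: [-0.204, 1.56, 0.204]
contact_force: [-0.7, -0.1, -1.0]
gripper_width: 42.8
```

Run:
```python
from h import *
s=st(); rel(0,-80,123,np.pi/2);snap('wrist','w7'); rel(0,-80,123,np.pi/2)
```

```text
t 7.8 tcp [587.4 -90.2 170. ] rot [-0.204  1.56   0.204] F [-0.7 -0.1 -1. ] w 42.77747605380266
from [  0.2 -80. ] 170.0 shift m [ 0.047  -0.     -0.0003] turn [-0.0021  0.0015 -0.0001]
from [  0.1 -79.8] 170.1 shift m [ 0.0471 -0.0002 -0.0001] turn [-0.0044  0.0013 -0.0001]
```

View pics/w7.png

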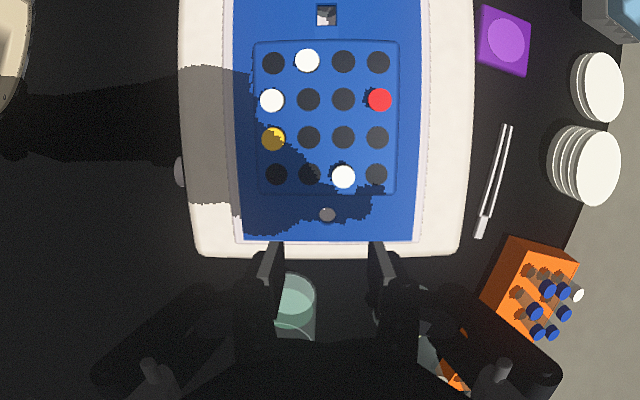

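play_rows([
  [0.03,0,0,-0.004,0,0,0],
  [0.047,0,0,-0.004,0,0,0],
  [0.047,0.005,0,-0.004,0,0,0],
  [0.047,0.008,0,-0.004,0,0,0],
  [0.047,0.01,0,-0.004,0,0,0],
  [0.047,0.012,0,-0.004,0,0,0],
  [0.047,0.014,0,-0.004,0,0,0],
  [0.047,0.016,0,-0.004,0,0,0],
])

```text
time: 8.65
ee_pos: [583.0, -75.1, 123.8]
ee_rot: [-0.207, 1.56, 0.205]
contact_force: [-0.3, -3.6, 1.9]
gripper_width: 42.6
```

Run:
```python
from h import *
st(); rel(0,-57,123,np.pi/2); M=wpose(); np.save('pics/M8',M); im,d=snap('wrist','w8')
for tg in ['pin_slot','hole_round','hole_slot','tray']:
    r=models.landmark_of('wrist',tg)
    print(tg,[(round(a['p'],2),np.round(np.array(a['xy'])*[640,400],1).tolist(),(RS().T@(wonz(np.array(a['xy'])*[640,400],96 if 'pin' in tg else 119 if 'corner' in tg else 114,M)[:2]-S0)).round(1)) for a in r[:2]])
```

```text
t 8.65 tcp [583.  -75.1 123.8] rot [-0.207  1.56   0.205] F [-0.3 -3.6  1.9] w 42.58552194273546
from [ -0.1 -64.2] 123.8 shift m [0.0008 0.0072 0.0001] turn [0.001  0.0011 0.0014]
pin_slot [(0.66, [328.0, 5.4], array([ 0.8, 67. ]))]
hole_round [(0.74, [325.4, 260.2], array([ -0.5, -73.8])), (0.67, [416.0, 257.6], array([ 51.9, -73.3]))]
hole_slot [(0.68, [326.4, 7.1], array([-0.1, 60.3])), (0.57, [285.4, 327.0], array([ -26.4, -124.8]))]
tray [(0.85, [327.5, 146.0], array([ 0.5, -9.9]))]
```

View pics/w8.png

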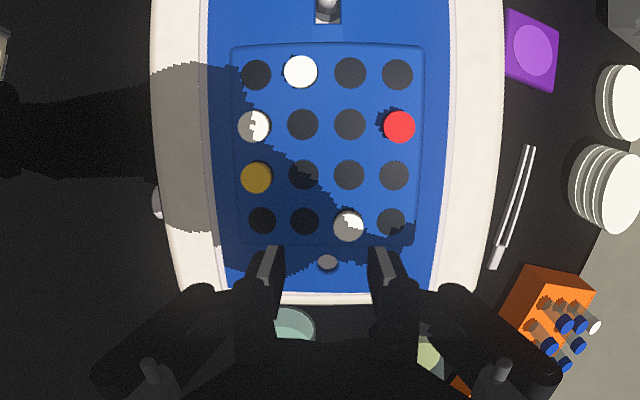

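play_rows([
  [0,0.0015,0,0,0,0,0],
  [0,0.003,0,0,0,0,0],
  [0,0.0045,0,0,0,0,0],
  [0,0.0055,0,0,0,0,0],
  [0,0.0055,0,0,0,0,0],
])

```text
time: 9.4
ee_pos: [580.9, -68.6, 123.0]
ee_rot: [-0.207, 1.561, 0.208]
contact_force: [-0.0, -0.3, 0.3]
gripper_width: 42.8
```

Run:
```python
from h import *
st(); rel(0,-57,123,np.pi/2); M=wpose(); np.save('pics/M9',M); im,d=snap('wrist','w9'); np.save('pics/dw9',d)
for tg in ['pin_slot','hole_round','hole_slot','tray']:
    r=models.landmark_of('wrist',tg)
    print(tg,[(round(a['p'],2),np.round(np.array(a['xy'])*[640,400],1).tolist(),(RS().T@(wonz(np.array(a['xy'])*[640,400],96 if 'pin' in tg else 119 if 'corner' in tg else 114,M)[:2]-S0)).round(1)) for a in r[:2]])
```

```text
t 9.4 tcp [580.9 -68.6 123. ] rot [-0.207  1.561  0.208] F [-0.  -0.3  0.3] w 42.826374119003376
from [ -0.5 -57.4] 123.0 shift m [-0.      0.0004  0.0005] turn [ 0.0026 -0.0002 -0.0003]
pin_slot [(0.88, [328.0, 21.6], array([ 0.2, 64. ]))]
hole_round [(0.92, [327.5, 254.8], array([  0.3, -63.1]))]
hole_slot [(0.73, [325.4, 12.2], array([-1.1, 64.2]))]
tray [(0.88, [327.9, 138.0], array([0.2, 1. ]))]
```

View pics/w9.png

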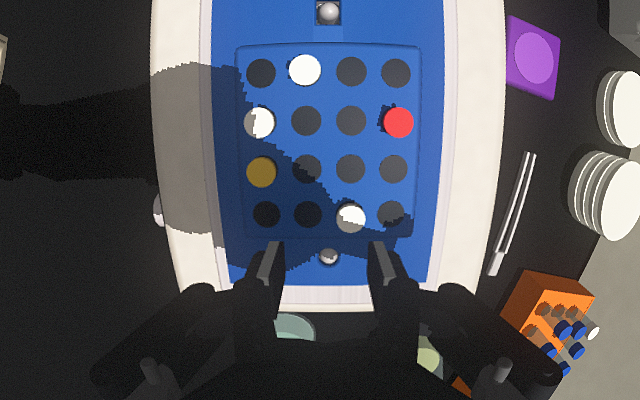

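play_rows([
  [-0.01,-0.004,0,0,0,0,-1],
  [-0.05,-0.006,0,0,0,0,-1],
  [-0.1,-0.006,0,0,0,0,-1],
  [-0.1,-0.006,0,0,0,0,-1],
  [-0.1,-0.006,0,0,0,0,-1],
])

```text
time: 10.15
ee_pos: [583.2, -75.4, 225.0]
ee_rot: [-0.207, 1.558, 0.206]
contact_force: [0.5, -0.5, -0.5]
gripper_width: -0.1
```

```bash
cat >> h.py <<'E'
def wdep(uv,d,M):
    K,T=cam('wrist'); u=np.round(uv).astype(int); dd=np.median(d[u[1]-1:u[1]+2,u[0]-1:u[0]+2])
    x=(np.array(uv,float)-[K[0,2],K[1,2]])/K[0,0]; rr=np.hypot(*x); return (M@T@np.array([*(x/rr*np.tan(rr)*dd),dd,1]))[:3]
def heights(d,M,zg=105,pts=((-50,-62),(50,-62),(-50,62),(50,62),(-50,0),(50,0),(-15,-62),(15,-62),(-15,62),(15,62))):
    for q in pts:
        uv=wproj([*(S0+RS()@q),zg],M)
        if 2<uv[0]<637 and 2<uv[1]<397:
            P=wdep(uv,d,M); print(q,uv.round(0),'->',(RS().T@(P[:2]-S0)).round(1),'z',P[2].round(1))
E
python3 - <<'E'
from h import *
st(); M=wpose(); np.save('pics/M10',M); im,d=snap('wrist','w10'); np.save('pics/dw10',d)
heights(d,M); heights(d,M,96,((-68,0),(68,0),(0,100),(0,-100)))
rel(-48,-64,130,np.pi/2)
im=cv2.imread('pics/w10.png');cv2.imwrite('pics/w10c.png',cv2.resize(im[0:260,190:470],None,fx=2.3,fy=2.3,interpolation=cv2.INTER_CUBIC))
E
```

```text
t 10.15 tcp [583.2 -75.4 225. ] rot [-0.207  1.558  0.206] F [ 0.5 -0.5 -0.5] w -0.14804093885733158
(-50, -62) [270. 186.] -> [-48.8 -60.2] z 111.5
(50, -62) [382. 186.] -> [ 48.7 -60.1] z 111.6
(-50, 62) [266.  45.] -> [-48.9  60.9] z 110.9
(50, 62) [385.  45.] -> [48.9 60.9] z 110.7
(-50, 0) [267. 116.] -> [-48.8   0.3] z 111.6
(50, 0) [385. 116.] -> [48.7  0.3] z 111.8
(-15, -62) [309. 186.] -> [-14.6 -60.1] z 111.7
(15, -62) [343. 186.] -> [ 14.6 -60. ] z 112.1
(-15, 62) [308.  43.] -> [-14.6  60.7] z 111.5
(15, 62) [344.  43.] -> [14.6 60.8] z 111.2
(-68, 0) [249. 117.] -> [-67.8   0. ] z 96.7
(68, 0) [402. 117.] -> [67.9  0. ] z 96.5
(0, 100) [326.   5.] -> [-0.  99.9] z 96.4
(0, -100) [326. 222.] -> [ -0.  -99.5] z 97.2
from [ -0.8 -64.4] 223.6 shift m [ 0.0936  0.0005 -0.0473] turn [0.0014 0.0004 0.0007]
```

View pics/w10c.png

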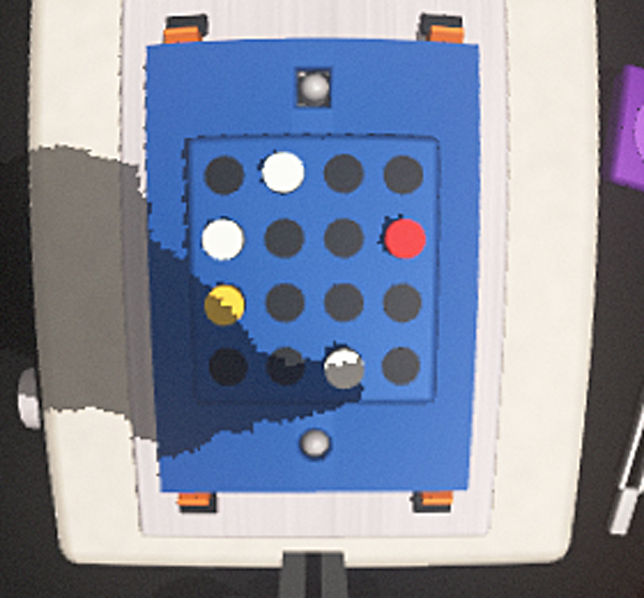

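play_rows([
  [0.0,0,-0.047,0,0,0,-1],
  [0.05,0,-0.047,0,0,0,-1],
  [0.095,0,-0.047,0,0,0,-1],
  [0.108,0,-0.047,0,0,0,-1],
  [0.114,0,-0.047,0,0,0,-1],
  [0.119,0,-0.047,0,0,0,-1],
  [0.122,0,-0.047,0,0,0,-1],
  [0.122,0,-0.047,0,0,0,-1],
])

```text
time: 11.0
ee_pos: [538.2, -87.0, 102.5]
ee_rot: [-0.208, 1.559, 0.207]
contact_force: [-1.0, -0.8, 4.0]
gripper_width: 0.2
```

Run:
```python
from h import *
st(); rel(-48,-64,100,np.pi/2)
```

```text
t 11.0 tcp [538.2 -87.  102.5] rot [-0.208  1.559  0.207] F [-1.  -0.8  4. ] w 0.24791875675054018
from [-46.5 -64.1] 102.5 shift m [ 0.0025  0.0002 -0.0015] turn [0.0024 0.0017 0.0012]
```

play_rows([
  [0.0015,0,-0.001,0,0,0,-1],
  [0.003,0,-0.001,0,0,0,-1],
  [0.004,0,-0.001,0,0,0,-1],
  [0.004,0,-0.001,0,0,0,-1],
])

```text
time: 11.4
ee_pos: [538.3, -87.0, 101.7]
ee_rot: [-0.21, 1.555, 0.205]
contact_force: [-9.9, 1.5, 44.2]
gripper_width: -0.0
```

Run:
```python
from h import *
st(); M=wpose(); im,d=snap('wrist','w11'); heights(d,M,103)
```

```text
t 11.4 tcp [538.3 -87.  101.7] rot [-0.21   1.555  0.205] F [-9.9  1.5 44.2] w -0.0482844245595558
(-50, -62) [319. 251.] -> [-49.7 -53.8] z 118.6
(50, -62) [494. 245.] -> [ 49.4 -61.5] z 103.9
(50, 62) [514.  21.] -> [45.  59.5] z 110.2
(-50, 0) [319. 128.] -> [-49.9   0.2] z 105.8
(50, 0) [512. 137.] -> [33.5  2.1] z 127.0
(-15, -62) [386. 250.] -> [-15.1 -61.7] z 103.6
(15, -62) [440. 248.] -> [ 14.7 -61.6] z 103.7
(15, 62) [455.   8.] -> [12.1 59.7] z 109.6
```

View pics/w11.png

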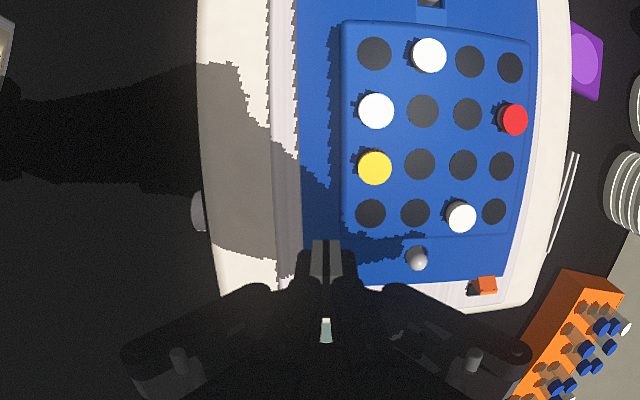

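play_rows([
  [-0.024,0,0,0,0,0,-1],
  [-0.024,0,0.048,0,0,0,-1],
  [-0.024,0,0.096,0,0,0,-1],
  [-0.024,0,0.096,0,0,0,-1],
  [-0.01,0,0.096,0,0,0,-1],
  [-0.005,0,0.096,0,0,0,-1],
  [-0.003,0,0.096,0,0,0,-1],
  [-0.002,0,0.096,0,0,0,-1],
])

```text
time: 12.25
ee_pos: [628.4, -62.5, 101.7]
ee_rot: [-0.208, 1.56, 0.206]
contact_force: [-9.1, -0.8, 40.2]
gripper_width: 0.0
```

Run:
```python
from h import *
st(); rel(48,-64,100,np.pi/2);M=wpose(); im,d=snap('wrist','w12'); heights(d,M,101)
```

```text
t 12.25 tcp [628.4 -62.5 101.7] rot [-0.208  1.56   0.206] F [-9.1 -0.8 40.2] w 0.03212541221264332
from [ 47.  -63.9] 101.7 shift m [ 0.0017 -0.0001  0.001 ] turn [0.0017 0.0007 0.0018]
(-50, -62) [158. 244.] -> [-48.3 -60.7] z 103.5
(50, -62) [332. 249.] -> [ 49.6 -53.6] z 117.2
(-50, 62) [139.  21.] -> [-44.9  59.4] z 108.5
(-50, 0) [142. 136.] -> [-28.1   2.8] z 133.6
(50, 0) [333. 128.] -> [49.9  0.4] z 105.1
(-15, -62) [212. 247.] -> [-14.1 -61. ] z 103.0
(15, -62) [265. 249.] -> [ 15.4 -61.1] z 102.7
(-15, 62) [199.   9.] -> [-11.7  59.4] z 108.6
```

View pics/w12.png

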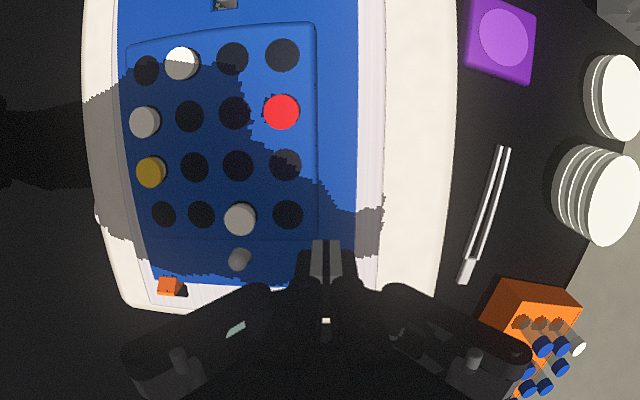

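play_rows([
  [-0.045,0,0,0,0,0,-1],
  [-0.06,0.03,0,0,0,0,-1],
  [-0.06,0.08,0,0,0,0,-1],
  [-0.06,0.127,0.001,0,0,0,-1],
  [-0.06,0.127,0.001,0,0,0,-1],
  [-0.03,0.127,0.001,0,0,0,-1],
  [-0.014,0.127,0.001,0,0,0,-1],
  [-0.012,0.127,0.001,0,0,0,-1],
])

```text
time: 13.1
ee_pos: [594.9, 59.6, 109.0]
ee_rot: [-0.208, 1.565, 0.207]
contact_force: [0.2, -0.3, 0.2]
gripper_width: -0.1
```

Run:
```python
from h import *
st(); rel(48,64,100,np.pi/2)
```

```text
t 13.1 tcp [594.9  59.6 109. ] rot [-0.208  1.565  0.207] F [ 0.2 -0.3  0.2] w -0.1243790074095087
from [46.2 62.8] 109.0 shift m [0.009  0.0012 0.0018] turn [ 0.0022 -0.004   0.    ]
```

Just above the flange; press the far-left corner.

play_rows([
  [0.003,0,0.001,0,0,0,-1],
  [0.005,0,0.001,0,0,0,-1],
  [0.007,0,0.001,0,0,0,-1],
  [0.009,0,0.001,0,0,0,-1],
  [0.0105,0,0.001,0,0,0,-1],
  [0.0105,0,0.001,0,0,0,-1],
])

```text
time: 13.7
ee_pos: [598.0, 60.6, 101.2]
ee_rot: [-0.207, 1.56, 0.207]
contact_force: [-1.3, -0.7, 5.0]
gripper_width: -0.0
```

Run:
```python
from h import *
st(); M=wpose(); im,d=snap('wrist','w13'); heights(d,M,101)
```

```text
t 13.7 tcp [598.   60.6 101.2] rot [-0.207  1.56   0.207] F [-1.3 -0.7  5. ] w -0.043919513564099295
(-50, -62) [199. 386.] -> [12.1 64. ] z 190.9
(50, -62) [326. 397.] -> [49.5 73.2] z 197.5
(-50, 62) [155. 249.] -> [-49.5  62.4] z 101.8
(50, 62) [327. 255.] -> [49.9 73.1] z 121.7
(-50, 0) [178. 330.] -> [ 3.1 74.4] z 177.8
(50, 0) [327. 340.] -> [50.  1.] z 102.0
(-15, -62) [241. 392.] -> [30.9 81.8] z 203.6
(15, -62) [280. 395.] -> [39.4 81.6] z 203.4
(-15, 62) [209. 252.] -> [-14.7  62.4] z 101.8
(15, 62) [261. 254.] -> [15.2 62.5] z 102.0
```

View pics/w13.png

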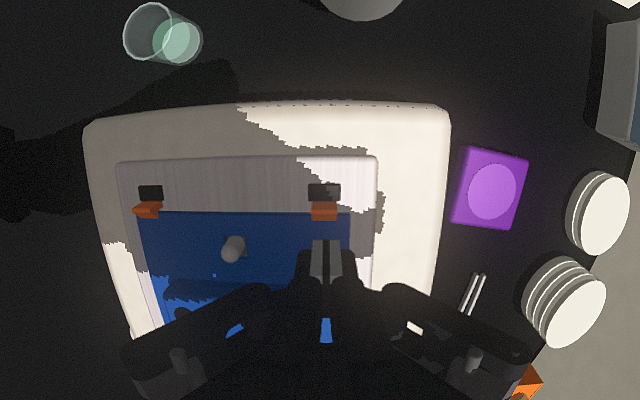

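play_rows([
  [0.0015,0,0,0,0,0,-1],
  [0.0015,0,0,0,0,0,-1],
  [-0.025,0,0,0,0,0,-1],
  [-0.025,0,-0.048,0,0,0,-1],
  [-0.025,0,-0.096,0,0,0,-1],
  [-0.025,0,-0.096,0,0,0,-1],
  [-0.006,0,-0.096,0,0,0,-1],
  [-0.001,0,-0.096,0,0,0,-1],
])

```text
time: 14.55
ee_pos: [504.9, 35.5, 100.9]
ee_rot: [-0.207, 1.561, 0.207]
contact_force: [-2.1, -1.5, 34.1]
gripper_width: -0.3
```

play_rows([
  [0.0015,0,0,0,0,0,-1],
  [0.002,0,0,0,0,0,-1],
  [0.002,0,0,0,0,0,-1],
])

```text
time: 14.85
ee_pos: [504.9, 35.5, 101.0]
ee_rot: [-0.209, 1.561, 0.206]
contact_force: [-6.7, -2.7, 24.0]
gripper_width: 0.2
```

Bottomed at 101. Lift clear to the middle and inspect.

play_rows([
  [-0.05,0,0,0,0,0,-1],
  [-0.1,0,0,0,0,0,-1],
  [-0.14,-0.06,0.048,0,0,0,-1],
  [-0.16,-0.11,0.048,0,0,0,-1],
  [-0.16,-0.13,0.048,0,0,0,-1],
  [-0.16,-0.13,0.048,0,0,0,-1],
  [-0.16,-0.13,0.048,0,0,0,-1],
  [-0.16,-0.13,0.048,0,0,0,-1],
])

```text
time: 15.65
ee_pos: [584.7, -76.0, 259.1]
ee_rot: [-0.207, 1.562, 0.209]
contact_force: [-0.7, 0.8, 0.0]
gripper_width: 0.2
```

Run:
```python
from h import *
st(); M=wpose(); np.save('pics/M14',M); im,d=snap('wrist','w14'); heights(d,M,101); heights(d,M,96,((-68,0),(68,0),(0,100),(0,-100)))
c=cv2.imread('pics/w14.png');cv2.imwrite('pics/w14c.png',cv2.resize(c[20:260,200:450],None,fx=2.4,fy=2.4,interpolation=cv2.INTER_CUBIC))
snap('scene','s14'); snap('top','t14')
c=cv2.imread('pics/s14.png')[130:260,200:420]; cv2.imwrite('pics/s14c.png',cv2.resize(c,None,fx=3.5,fy=3.5,interpolation=cv2.INTER_CUBIC))
```

```text
t 15.65 tcp [584.7 -76.  259.1] rot [-0.207  1.562  0.209] F [-0.7  0.8  0. ] w 0.2000052939450047
(-50, -62) [275. 175.] -> [-49.8 -61.7] z 102.2
(50, -62) [375. 176.] -> [ 49.9 -61.9] z 101.5
(-50, 62) [273.  51.] -> [-49.9  61.9] z 101.6
(50, 62) [377.  51.] -> [49.9 61.9] z 101.5
(-50, 0) [274. 114.] -> [-49.8   0. ] z 102.1
(50, 0) [377. 114.] -> [49.8  0. ] z 102.0
(-15, -62) [310. 175.] -> [-14.9 -61.8] z 102.0
(15, -62) [340. 175.] -> [ 15.  -61.8] z 101.7
(-15, 62) [310.  50.] -> [-15.  62.] z 101.0
(15, 62) [341.  50.] -> [14.9 61.8] z 102.1
(-68, 0) [257. 114.] -> [-67.8   0. ] z 96.8
(68, 0) [394. 114.] -> [67.8  0. ] z 96.8
(0, 100) [325.  14.] -> [ 0.  99.8] z 96.7
(0, -100) [325. 209.] -> [  0.  -99.7] z 96.9
```

View pics/w14c.png

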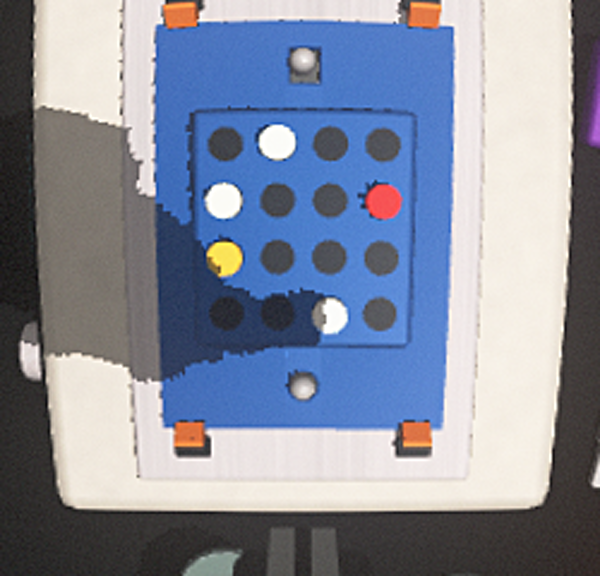

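View pics/s14c.png

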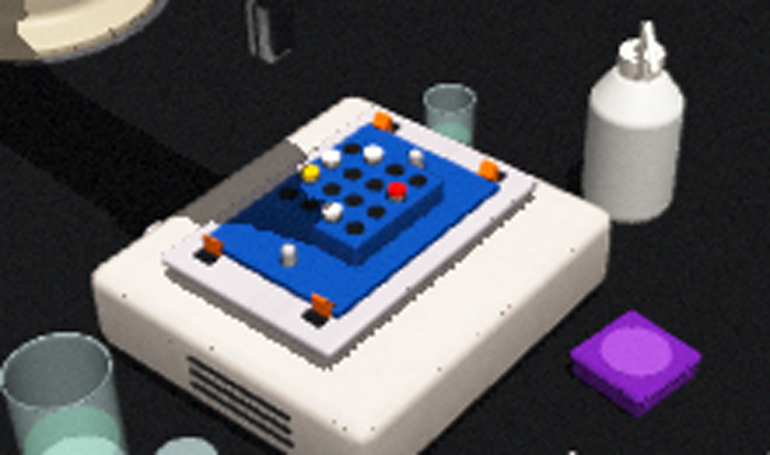

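View pics/t14.png

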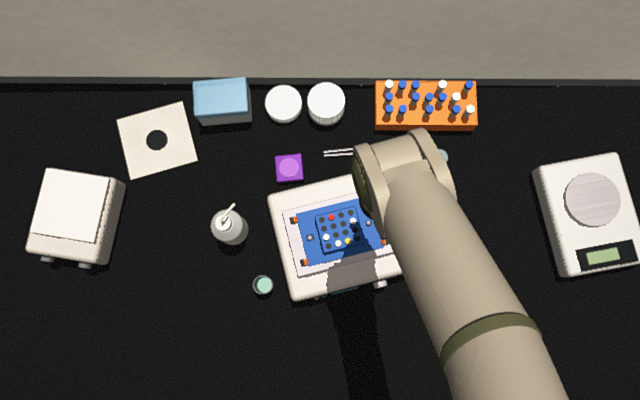

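```bash
python3 -c "
from h import *
st(); print(job.job_done())"
```

```text
t 15.8 tcp [584.8 -75.6 259.2] rot [-0.209  1.562  0.21 ] F [-0.1 -0.6  0.8] w -0.20090356787732128
the job is handed in; nothing more can be done
None
```

The tray is over both pins and pressed flat, and all four orange clips look snapped over its ends. I handed the job in at 15.8 s.

**What I did:** I used the half-open fingers as a two-point pusher. One push in the shaker's +x direction squared the tray up. A second push in +y dropped the hole and slot over the pins, leaving the flange resting level about 10 mm up. I then pressed the corners in the order near-right, far-right, far-left, near-left. The far-left press took near-left down with it, and I pressed near-left again to make sure.

**Last checks:**
- **Flatness:** wrist-camera depth put the flange's top 4 to 5.5 mm above the platform at every point sampled, including all four corners. That scatter is within the depth noise around the nominal 5 mm.
- **Clips and pins:** the pictures show all four clips over the flange and both pins standing through their holes.
- **Bystanders:** the wash bottle, small beaker and filter box are where they were. The arm was hiding the flask, the beaker and part of the forceps in the last top view, so those were not fully re-checked. No unexpected contact force appeared on any move near them.
- **Force:** the fingertips reached about 44 N, more than needed, when the near-right corner bottomed out, and about 40 N on the far-right. These were wrist readings with only the fingertips touching, so I take the 40 N limit on the arm and gripper body as not applying. They are well below the 120 N wrist limit.

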